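# Shut and snap the desk supply box

## Task

Shut the lid of the desk supply box, then press down each of its four orange snap tabs, in any order, until every one has snapped over and stays down. Do not snap any tab before the lid is shut, and leave the things around the box where they are.

Things in the scene. Friction and masses are not known exactly. Their poses are not given: they have to be found in the camera images.
- supply_box: open pale grey plastic box for desk supplies, 130 (x) x 180 (y) x 62 mm high, fixed to the desk by its grip feet; origin at the centre of its underside; +x points to its back (the lid's hinge side), +y to its left side, z up. Shut, its lid's flat rim is 68 mm above the desk and the raised middle panel about 70 mm
- lid (a joint): angle of the dark teal lid (136 x 186 x 6 mm), hinged along the top of the box's back wall: 0 = shut flat on the rim, positive = front edge raised (starts 0.35 to 0.75 rad open). The hinge is stiff: the lid stays where it is left, and about 2 N on the front edge moves it
- lid_hinge (a point): middle of the lid's hinge line, at the top of the back wall, 65 mm behind the box centre and 62 mm above the desk; x, y, z axes turn with the lid (shut: as those of the box)
- lid_thumb (a point): middle of the small ribbed thumb patch (30 x 10 mm) on the lid's upper face, at its front edge midway between the two front tabs; 122 mm from the hinge line
- tab_front_left (a joint): angle of the orange snap tab on the lid's front edge, 50 mm to the left (box +y) of its middle: 0 = raised (slopes 34 degrees up and outward from the lid's edge), about 0.6 = level with the lid, 0.85 = snapped down (sloping 14 degrees below level). A spring holds it up; pushed past 0.43 it snaps over to 0.85 by itself and stays; let go before that it springs back up. It takes roughly 3 to 8 N on its outer half
- tab_front_left_pad (a point): where to press the tab front left: on the upper face of this orange tab (26 mm long outward, 36 mm wide along the lid's edge, 4 mm thick), midway along its width, 17 mm from its hinge. With the lid shut and the tab raised it is about 9 mm above the lid's rim and 13 mm outside the lid's edge. Press straight down
- tab_front_right (a joint): angle of the orange snap tab on the lid's front edge, 50 mm to the right (box -y) of its middle: 0 = raised (slopes 34 degrees up and outward from the lid's edge), about 0.6 = level with the lid, 0.85 = snapped down (sloping 14 degrees below level). A spring holds it up; pushed past 0.43 it snaps over to 0.85 by itself and stays; let go before that it springs back up. It takes roughly 3 to 8 N on its outer half
- tab_front_right_pad (a point): where to press the tab front right: on the upper face of this orange tab (26 mm long outward, 36 mm wide along the lid's edge, 4 mm thick), midway along its width, 17 mm from its hinge. With the lid shut and the tab raised it is about 9 mm above the lid's rim and 13 mm outside the lid's edge. Press straight down
- tab_left (a joint): angle of the orange snap tab at the middle of the lid's left (box +y) edge: 0 = raised (slopes 34 degrees up and outward from the lid's edge), about 0.6 = level with the lid, 0.85 = snapped down (sloping 14 degrees below level). A spring holds it up; pushed past 0.43 it snaps over to 0.85 by itself and stays; let go before that it springs back up. It takes roughly 3 to 8 N on its outer half
- tab_left_pad (a point): where to press the tab left: on the upper face of this orange tab (26 mm long outward, 36 mm wide along the lid's edge, 4 mm thick), midway along its width, 17 mm from its hinge. With the lid shut and the tab raised it is about 9 mm above the lid's rim and 13 mm outside the lid's edge. Press straight down
- tab_right (a joint): angle of the orange snap tab at the middle of the lid's right (box -y) edge: 0 = raised (slopes 34 degrees up and outward from the lid's edge), about 0.6 = level with the lid, 0.85 = snapped down (sloping 14 degrees below level). A spring holds it up; pushed past 0.43 it snaps over to 0.85 by itself and stays; let go before that it springs back up. It takes roughly 3 to 8 N on its outer half
- tab_right_pad (a point): where to press the tab right: on the upper face of this orange tab (26 mm long outward, 36 mm wide along the lid's edge, 4 mm thick), midway along its width, 17 mm from its hinge. With the lid shut and the tab raised it is about 9 mm above the lid's rim and 13 mm outside the lid's edge. Press straight down
- candle_jar: white candle in a jar, 51x47x44 mm, back of the desk; bystander; origin at its underside
- tape_roll: pink striped roll of paper tape, 50x50x15 mm, at the left; bystander; origin at its underside
- votive_cup: white fluted tea-light cup, 58x59x62 mm, at the left; bystander; origin at its underside
- usb_stick: black USB stick, 54x18x8 mm, near the front of the desk; bystander; origin at its underside

How it is judged:
By the outcome, as a careful person would: the job done as asked, in the order asked, and still so for the second after the job is handed in, with the robot touching nothing.
It also fails if it takes over 54 s, if anything falls off the work surface, if the arm or the gripper's body presses on something with over 40 N, if the wrist force passes 120 N, or if a joint passes its speed limit or range.

## Robot

A 7-joint arm with a two-finger parallel gripper is mounted at the origin on a cart in front of the work surface, level with it; the furniture and walls round the work are solid. World frame = base frame: x ahead of the robot, y to its left, z up, the work surface at z = 0. Lengths are in m, angles in rad, forces in N, time in s.
With the tool pointing down it reaches from about 0.4 to 0.875 m from the base axis. Payload 19.3 kg.
Tool frame: the origin (TCP) lies at the very end of the fingers, on their centre line; the grasp point (between the pads) lies 19 mm behind it; z points along the fingers, y is the line along which they close (so a half turn about z gives the same grasp; the last joint's range is limited). The gripper opens to 85 mm and grips with 20 to 120 N. Pads are 22 mm wide; open, the fingers measure 114 mm over their backs; the gripper's body (76 mm by 85 mm) begins 54 mm behind the grasp point. The pads swing forward as they close: fully open they stand 13 mm farther back than shut.
Start: joints at [1.265, 0.521, -0.036, 1.599, 0.021, 1.021, -0.113], TCP at [0.146, -0.608, 0.231] pointing down, gripper open.
Joint ranges: [-2.91, 2.91], [-0.3, 2.13], [-1.5, 1.42], [0.17, 2.43], [-1.26, 4.41], [0.16, 1.93], [-2.52, 2.52]. Speed limits (rad/s): [1.89, 1.89, 2.39, 2.39, 3.01, 3.01, 3.01].

## Interface

Orientations are given as [roll, pitch, yaw] about the fixed x, y, z axes, in that order (R = Rz(yaw) Ry(pitch) Rx(roll)).
In Python, from workcell import bot gives the robot as it stands.
- The arm moves only by the tool carry_out, never from a script. Its argument "rows" is a list that holds one entry, the list of rows, each a list of 4 numbers: the shift along the tool's x, y, z in m, then the turn about the tool's z in degrees. In form: [[[x, y, z, twist], ...]]. A call has 1 to 12 rows; each row is the pose to reach, as a shift and turn from the pose commanded when the call began, along the tool's axes at that moment; what a row does not reach only later rows make up. A row lasts 1/12 s, in which the tool goes at most 41.7 mm and 7.16 degrees, less where a joint would pass 70% of its speed; a pose out of reach is approached as far as the arm can. A call with a gripper value outside its range is refused whole. "grip" is the finger opening in m, from 0 to 0.0854, set as the call begins (left out, the last holds). The fingers move at their own pace and stop on an object; "grip_force" is the grip in N (left out, the last holds). Time passes only in rows, so rows that repeat a pose let the fingers close. It gives the time, the measured TCP pose, the force, the opening and the grip force at its end, in the units of the state.
- bot.observe(): the state, without advancing time (a new reading comes with each control period).
- bot.grab_frame(name): name is "side" or "top" or "wrist"; returns a dict with "pixels" (400x640x3 uint8, red, green, blue), "K" (3x3 intrinsics, pixels), "pose" (4x4, takes a point from camera to world coordinates). Camera axes: x right, y down, z forward; pixel columns grow to the right and rows downward; lengths in m; the calibration is good to about 2 mm. A picture is of the moment at which its call begins. There is no depth.
- bot.job_done(): hands the job in; it is judged then, once.
Trained networks look in a picture, given as the dict that the camera call returned (one of the last four; its "shot" number tells which), for a name from the list of things; names that differ only in an ending like _2 or _b are one class to them, and where a whole thing is asked for, a point or a joint stands for the part that bears it (a point fixed in the world has none). Each returns a list of dicts, best first, with "conf" (0 to 1); they miss things now and then, are a little off and sometimes report something else, mostly with a low value. They report only what shows in the picture. A call takes as long as a camera call.
- bot.look_for(picture, label): "position" ([column, row] in pixels, amid what is visible of it).
- bot.regions_of(picture, label): "region" (400x640 bool, what is visible of it) and "position" ([column, row] in pixels, amid what is visible of it).
- bot.spot_point(picture, label): "position" ([column, row] in pixels: a listed point, or the origin of a listed thing).
The state is a dict: "clock": time; "qpos": joint angles; "qd": joint speeds; "joint_efforts": joint torques, N m; "position": TCP position; "tool_rot": TCP orientation; "force": force on the tool from outside, world axes, zero at the start; "moment": the same for the moment, N m; "grip_width": finger opening in m; "finger_force": force on a finger pad.
Only numpy, scipy, OpenCV 4.12 (cv2) and the standard library are available. Lean on these libraries where they do the work, as an engineer would, in place of code of your own. Each camera call takes 0.05 s, during which the arm holds its last target. There are 200 camera calls.

## Working session

There is one attempt and no reset: what is moved stays moved. The work goes in short steps, Python scripts to look and compute and a tool call to move; the robot and the scene stay as the last step left them, time stands still between calls to the robot, and variables do not carry over. Pictures are saved under pics/ and viewed, at most 10 in all, crops included, and the job is handed in when it is done.

Besides the shell and the picture viewer there is one more tool, called after ">>>" as a command line: name --argument value ..., lists and objects as JSON in quotes. carry_out: Moves the arm, as the interface text tells. Its arguments: {"type":"object","properties":{"rows":{"type":"array","items":{"type":"array","items":{"type":"array","items":{"type":"number"}}}},"grip":{"type":"number"},"grip_force":{"type":"number"}},"required":["rows"]}

```bash
mkdir -p pics
cat > h.py <<'E'
import numpy as np, cv2
from workcell import bot
L=["lid_hinge","lid_thumb","tab_front_left_pad","tab_front_right_pad","tab_left_pad","tab_right_pad","supply_box"]
def ray(f,p):
    d=f["pose"][:3,:3]@np.linalg.inv(f["K"])@np.array([p[0],p[1],1.]);return f["pose"][:3,3],d/np.linalg.norm(d)
def tri(rs):
    A=0;b=0
    for o,d in rs:
        M=np.eye(3)-np.outer(d,d);A=A+M;b=b+M@o
    return np.linalg.solve(A,b)
def onz(r,z): o,d=r;return o+d*(z-o[2])/d[2]
def save(f,n): cv2.imwrite(f"pics/{n}.png",f["pixels"][:,:,::-1])
E
python3 - <<'E'
from h import *
s=bot.observe();print(s["clock"],s["position"],s["tool_rot"],s["force"])
F={n:bot.grab_frame(n) for n in("side","top")}
cv2.imwrite("pics/a.png",np.vstack([cv2.resize(F[n]["pixels"],(480,300)) for n in F])[:,:,::-1])
for l in L+["candle_jar","tape_roll","votive_cup","usb_stick"]:
    R=[]
    for n in F:
        r=bot.spot_point(F[n],l)
        if r: print(l,n,[ (np.round(q["position"]),round(q["conf"],2)) for q in r[:2]]);R.append(ray(F[n],r[0]["position"]))
    if len(R)==2:
        P=tri(R);print("   ",P.round(4),"miss",[round(float(np.linalg.norm(np.cross(P-o,d))),4) for o,d in R])
E
```

```text
0.0 [ 0.14590269 -0.60738267  0.2307213 ] [-3.14045806e+00  6.11640023e-05  2.35801833e-01] [0.79817804 0.05242399 0.87385545]
lid_hinge side [(array([263., 218.]), 0.72)]
lid_hinge top [(array([304., 172.]), 0.92)]
    [0.6212 0.2433 0.0648] miss [0.0011, 0.0011]
lid_thumb side [(array([302., 196.]), 0.87)]
lid_thumb top [(array([308., 194.]), 0.6)]
    [0.5261 0.197  0.1229] miss [0.0029, 0.0029]
tab_front_left_pad side [(array([310., 197.]), 0.39)]
tab_front_left_pad top [(array([291., 193.]), 0.37)]
    [0.4931 0.2438 0.1479] miss [0.0026, 0.0026]
tab_front_right_pad side [(array([262., 222.]), 0.68), (array([310., 178.]), 0.36)]
tab_front_right_pad top [(array([323., 191.]), 0.36)]
    [0.6309 0.1748 0.0041] miss [0.0283, 0.0283]
tab_left_pad side [(array([280., 226.]), 0.57)]
tab_left_pad top [(array([276., 177.]), 0.53)]
    [0.5466 0.32   0.0992] miss [0.0074, 0.0074]
tab_right_pad side [(array([284., 182.]), 0.48)]
tab_right_pad top [(array([339., 178.]), 0.49)]
    [0.6137 0.117  0.1143] miss [0.0003, 0.0003]
supply_box side [(array([288., 237.]), 0.96)]
supply_box top [(array([310., 197.]), 0.74), (array([274., 178.]), 0.29)]
    [ 0.5704  0.2041 -0.0052] miss [0.0001, 0.0001]
candle_jar side [(array([256., 206.]), 0.7)]
candle_jar top [(array([357., 163.]), 0.46), (array([272., 178.]), 0.21)]
    [0.7343 0.0841 0.0096] miss [0.0113, 0.0113]
tape_roll side [(array([306., 199.]), 0.66)]
tape_roll top [(array([212., 204.]), 0.5)]
    [0.3844 0.4474 0.2376] miss [0.0376, 0.0376]
votive_cup side [(array([250., 323.]), 0.92)]
votive_cup top [(array([213., 181.]), 0.74)]
    [ 0.5145  0.5539 -0.0087] miss [0.0, 0.0]
usb_stick side [(array([391., 190.]), 0.61), (array([262., 217.]), 0.48)]
usb_stick top [(array([401., 281.]), 0.57)]
    [ 0.3766 -0.179  -0.0056] miss [0.0063, 0.0063]
```

View pics/a.png

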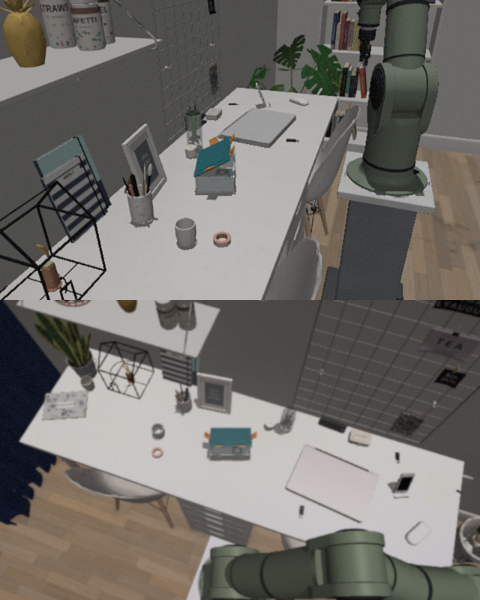

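```bash
cat > fit.py <<'E'
from h import *
from scipy.optimize import least_squares
def model(p):
    x,y,w,a=p; c,s=np.cos(w),np.sin(w); Rb=np.array([[c,-s,0],[s,c,0],[0,0,1]])
    H=np.array([.065,0,.062]); ca,sa=np.cos(a),np.sin(a)
    Ry=np.array([[ca,0,sa],[0,1,0],[-sa,0,ca]])
    # lid-frame points rel. hinge (shut); rim 6mm above hinge, lid edge x -133, y +-93
    Q={"lid_hinge":[0,0,0],"lid_thumb":[-.122,0,.007],"tab_front_left_pad":[-.146,.05,.015],"tab_front_right_pad":[-.146,-.05,.015],
       "tab_left_pad":[-.065,.106,.015],"tab_right_pad":[-.065,-.106,.015]}
    # front raised for a>0: Ry(+a) on -x gives z=+sa*|x|
    P={k:Rb@(H+Ry@np.array(v))+[x,y,0] for k,v in Q.items()}; P["supply_box"]=np.array([x,y,0.]); return P
def fit(obs,p0,fixa=None):
    def res(p):
        p=list(p)+([fixa] if fixa is not None else [])
        M=model(p);r=[]
        for f,l,px,c in obs:
            q=np.linalg.inv(f["pose"])@np.r_[M[l],1];u=f["K"]@q[:3];r+=list((u[:2]/u[2]-px)*c)
        return np.array(r)
    return least_squares(res,p0,loss="soft_l1",f_scale=1.5)
E
python3 - <<'E'
from fit import *
F=[bot.grab_frame(n) for n in("side","top")]
obs=[]
for f in F:
    for l in L:
        r=bot.spot_point(f,l)
        if r: obs.append((f,l,np.array(r[0]["position"]),r[0]["conf"]))
best=min((fit(obs,[.57,.2,w,.5]) for w in(0,.4,-.4,.8,1.5)),key=lambda s:s.cost)
print(best.x,best.cost); 
for (f,l,px,c),r in zip(obs,best.fun.reshape(-1,2)): print(l,round(c,2),(r/c).round(1))
for k,v in model(best.x).items(): print(k,v.round(4))
E
```

```text
[0.56271698 0.21239541 0.34447668 0.47579603] 51.10085240105771
lid_hinge 0.75 [1.4 1.1]
lid_thumb 0.83 [-0.6 -1.3]
tab_front_left_pad 0.59 [ 1.1 -0.5]
tab_front_right_pad 0.5 [ 0.4 -0.9]
tab_left_pad 0.71 [-3.8 39.1]
tab_right_pad 0.64 [-0.4  4. ]
supply_box 0.59 [ 2.3 -0.4]
lid_hinge 0.97 [-0.6 -1.6]
lid_thumb 0.64 [1.6 1.2]
tab_front_left_pad 0.53 [-0.7 -0. ]
tab_front_right_pad 0.53 [-0.1  1.7]
tab_left_pad 0.46 [ 1.2 -0.2]
tab_right_pad 0.63 [-0.  -0.7]
supply_box 0.6 [3.6 0.7]
lid_hinge [0.6239 0.2343 0.062 ]
lid_thumb [0.5248 0.1988 0.1241]
tab_front_left_pad [0.4913 0.2399 0.1422]
tab_front_right_pad [0.5251 0.1458 0.1422]
tab_left_pad [0.5402 0.3169 0.1051]
tab_right_pad [0.6118 0.1174 0.1051]
supply_box [0.5627 0.2124 0.    ]
```

The pictures show the box with the teal lid half open at side (~287,224) and top (~307,190). The fit is consistent with both views apart from one outlier, so I'm approaching.

>>> carry_out --rows '[[[0.35,-0.283,-0.02,-6.2],[0.35,-0.283,-0.02,-6.2],[0.35,-0.283,-0.02,-6.2],[0.35,-0.283,-0.02,-6.2],[0.35,-0.283,-0.02,-6.2],[0.35,-0.283,-0.02,-6.2],[0.35,-0.283,-0.02,-6.2],[0.35,-0.283,-0.02,-6.2],[0.35,-0.283,-0.02,-6.2],[0.35,-0.283,-0.02,-6.2],[0.35,-0.283,-0.02,-6.2],[0.35,-0.283,-0.02,-6.2]]]' --grip 0

```text
clock: 3.0
position: [0.4243, -0.2452, 0.2519]
tool_rot: [-3.141, -0.003, 0.352]
force: [0.1, 1.0, 1.0]
grip_width: -0.0001
finger_force: 0.0
```

>>> carry_out --rows '[[[0.144,-0.346,0,0],[0.144,-0.346,0,0],[0.144,-0.346,0,0],[0.144,-0.346,0,0],[0.144,-0.346,0,0],[0.144,-0.346,0,0],[0.144,-0.346,0,0],[0.144,-0.346,0,0],[0.144,-0.346,0,0],[0.144,-0.346,0,0],[0.144,-0.346,0,0]]]'

```text
clock: 3.92
position: [0.4389, 0.1257, 0.2513]
tool_rot: [-3.141, -0.0, 0.348]
force: [0.5, -1.0, -0.4]
grip_width: 0.0
finger_force: 0.0
```

Run:
```python
from fit import *
F=[bot.grab_frame(n) for n in("wrist","side","top")]
save(F[0],"w1")
obs=[]
for i,f in enumerate(F):
    for l in L:
        if i and l in("tab_left_pad","tab_right_pad"): continue
        r=bot.spot_point(f,l)
        if r: obs.append((f,l,np.array(r[0]["position"]),r[0]["conf"]))
best=fit(obs,[.563,.212,.344,.476])
print(best.x,best.cost); 
for (f,l,px,c),r in zip(obs,best.fun.reshape(-1,2)): print(l,round(c,2),px.round(),(r/c).round(1))
for k,v in model(best.x).items(): print(k,v.round(4))
s=bot.observe();print(s["clock"],s["position"],s["tool_rot"])
```

```text
[0.56400044 0.21537715 0.34324297 0.46544564] 87.85584519393836
lid_thumb 0.65 [256.  49.] [-0.5 -0.9]
tab_front_left_pad 0.89 [178.  72.] [ 0.4 -0.2]
tab_front_right_pad 0.91 [326.  73.] [-0.6  0.4]
tab_right_pad 0.31 [274.  20.] [128.5 -48.9]
supply_box 0.56 [274.  22.] [-0.4  0.9]
lid_hinge 0.84 [261. 221.] [ 1.7 -2.8]
lid_thumb 0.81 [302. 195.] [0.6 1.4]
tab_front_left_pad 0.63 [310. 196.] [-0.5  2.6]
tab_front_right_pad 0.36 [310. 182.] [-0.2  0.1]
supply_box 0.94 [288. 241.] [ 0.3 -3.1]
lid_hinge 0.9 [308. 171.] [-1.2  0.7]
lid_thumb 0.97 [306. 193.] [ 0.7 -0.5]
tab_front_left_pad 0.38 [292. 195.] [-0.7 -0.1]
supply_box 0.85 [307. 195.] [-0.4  1.3]
lid_hinge [0.6252 0.2373 0.062 ]
lid_thumb [0.5255 0.2016 0.123 ]
tab_front_left_pad [0.4919 0.2427 0.1409]
tab_front_right_pad [0.5255 0.1485 0.1409]
tab_left_pad [0.5412 0.3198 0.1046]
tab_right_pad [0.6125 0.1202 0.1046]
supply_box [0.564  0.2154 0.    ]
4.9167 [0.43909248 0.12352548 0.25130295] [-3.14157328e+00  5.73314985e-06  3.44004069e-01]
```

View pics/w1.png

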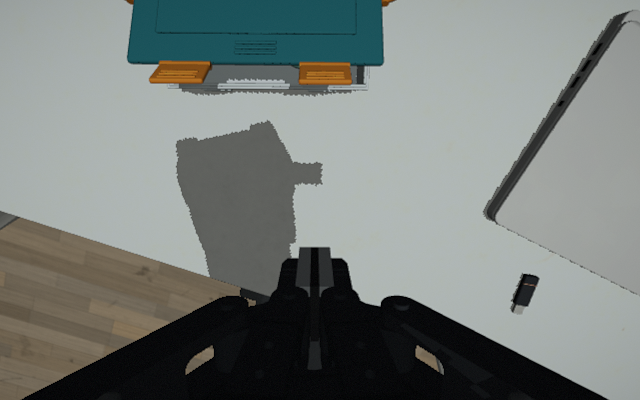

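>>> carry_out --rows '[[[0.035,-0.015,0,0],[0.07,-0.03,0.01,0],[0.104,-0.0444,0.04,0],[0.104,-0.0444,0.08,0],[0.104,-0.0444,0.11,0],[0.104,-0.0444,0.125,0],[0.104,-0.0444,0.138,0],[0.104,-0.0444,0.15,0],[0.104,-0.0444,0.16,0],[0.104,-0.0444,0.168,0],[0.104,-0.0444,0.175,0],[0.104,-0.0444,0.18,0]]]'

```text
clock: 5.92
position: [0.5221, 0.2004, 0.0709]
tool_rot: [3.142, -0.0, 0.344]
force: [-0.7, 0.1, 0.1]
grip_width: 0.0003
finger_force: 0.0
```

>>> carry_out --rows '[[[0,0,0.002,0],[0,0,0.004,0],[0,0,0.005,0],[0,0,0.005,0]]]'

```text
clock: 6.25
position: [0.5222, 0.2005, 0.0677]
tool_rot: [3.141, -0.001, 0.344]
force: [-8.1, -3.8, 22.3]
grip_width: 0.0001
finger_force: 11.4
```

>>> carry_out --rows '[[[0,0,-0.02,0],[-0.03,0,-0.06,0],[-0.07,0,-0.09,0],[-0.1,0,-0.11,0],[-0.1,0,-0.11,0]]]'

```text
clock: 6.67
position: [0.4253, 0.1655, 0.1793]
tool_rot: [3.14, -0.002, 0.344]
force: [1.8, -0.2, 0.4]
grip_width: 0.0003
finger_force: 0.0
```

```bash
cat > look.py <<'E'
from fit import *
import sys
f=bot.grab_frame("wrist"); save(f,sys.argv[1])
obs=[]
for l in L[1:6]:
    r=bot.spot_point(f,l)
    if r: obs.append((f,l,np.array(r[0]["position"]),r[0]["conf"])); print(l,obs[-1][2].round(),round(r[0]["conf"],2),onz(ray(f,r[0]["position"]),.069 if "thumb" in l else .077).round(4))
b=fit(obs,[.564,.215,.343],0.);print(b.x,b.cost,(b.fun.reshape(-1,2)).round(1).tolist())
s=bot.observe();print(s["clock"],s["position"],s["tool_rot"])
c,sn=np.cos(s["tool_rot"][2]),np.sin(s["tool_rot"][2])
for k,v in model([*b.x,0]).items():
    d=v-s["position"];print(k,v.round(4),"tool shift",np.round([c*d[0]+sn*d[1],sn*d[0]-c*d[1],-d[2]],4))
E
python3 look.py w2
```

```text
lid_thumb [316.  71.] 0.8 [0.5112 0.1944 0.069 ]
tab_front_left_pad [313.   4.] 0.71 [0.5473 0.2093 0.077 ]
tab_front_right_pad [386. 111.] 0.85 [0.5032 0.1404 0.077 ]
tab_right_pad [389. 109.] 0.51 [0.5047 0.1386 0.077 ]
[ 0.58814509  0.14164768 -0.50745488] 235.80568704707278 [[39.1, -21.7], [-18.5, 0.1], [-1.3, 13.5], [71.1, 0.2]]
6.9667 [0.42851915 0.16695957 0.17571264] [-3.14119091e+00  3.72612486e-04  3.43783333e-01]
lid_hinge [0.645  0.1101 0.062 ] tool shift [0.1846 0.1265 0.1137]
lid_thumb [0.5383 0.1693 0.069 ] tool shift [0.1042 0.0348 0.1067]
tab_front_left_pad [0.5417 0.2247 0.077 ] tool shift [ 0.126  -0.0162  0.0987]
tab_front_right_pad [0.4931 0.1373 0.077 ] tool shift [0.0508 0.0497 0.0987]
tab_left_pad [0.6397 0.2343 0.077 ] tool shift [0.2215 0.0078 0.0987]
tab_right_pad [0.5366 0.049  0.077 ] tool shift [0.062  0.1475 0.0987]
supply_box [0.5881 0.1416 0.    ] tool shift [0.1418 0.0776 0.1757]
```

View pics/w2.png

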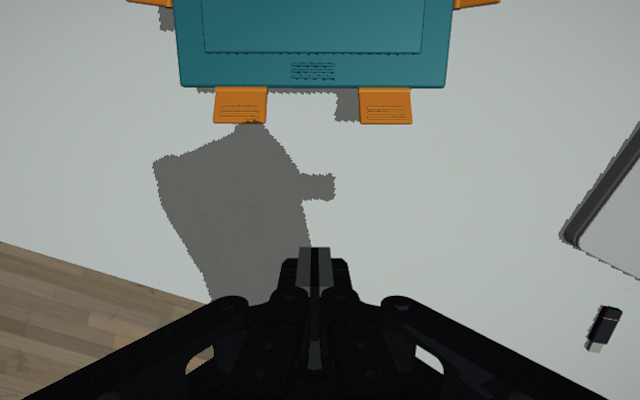

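>>> carry_out --rows '[[[0.03,0.025,0,0],[0.06,0.0506,0.02,0],[0.06,0.0506,0.055,0],[0.06,0.0506,0.085,0],[0.06,0.0506,0.095,0],[0.06,0.0506,0.1,0],[0.06,0.0506,0.105,0],[0.06,0.0506,0.11,0],[0.06,0.0506,0.114,0],[0.06,0.0506,0.114,0],[0.06,0.0506,0.09,0],[0.06,0.0506,0.07,0]]]'

```text
clock: 7.97
position: [0.5016, 0.1396, 0.1078]
tool_rot: [3.142, -0.001, 0.345]
force: [-0.0, 0.3, 0.5]
grip_width: -0.0003
finger_force: 0.0
```

>>> carry_out --rows '[[[0,-0.04,0,0],[0,-0.08,0,0],[0,-0.1,0,0],[0,-0.1,0.012,0],[0,-0.1,0.024,0],[0,-0.1,0.03,0],[0,-0.1,0.035,0],[0,-0.1,0.04,0],[0,-0.1,0.044,0],[0,-0.1,0.044,0],[0,-0.1,0.02,0],[0,-0.1,-0.01,0]]]'

```text
clock: 8.97
position: [0.467, 0.2324, 0.1156]
tool_rot: [3.141, 0.003, 0.343]
force: [0.7, 0.7, 1.0]
grip_width: -0.0003
finger_force: 0.0
```

>>> carry_out --rows '[[[-0.02,0.04,-0.03,0],[-0.045,0.05,-0.045,0],[-0.045,0.05,-0.045,0],[-0.045,0.05,-0.045,0]]]'

```text
clock: 9.3
position: [0.4428, 0.1694, 0.1625]
tool_rot: [3.141, -0.002, 0.341]
force: [0.3, 0.5, -0.5]
grip_width: 0.0001
finger_force: 0.0
```

Run:
```python
from h import *
f=bot.grab_frame("wrist");save(f,"w3");s=bot.observe();print(s["clock"],s["position"],s["tool_rot"])
```

```text
9.35 [0.44289771 0.17054511 0.16176616] [ 3.14141313e+00 -1.61039368e-03  3.42107414e-01]
```

View pics/w3.png

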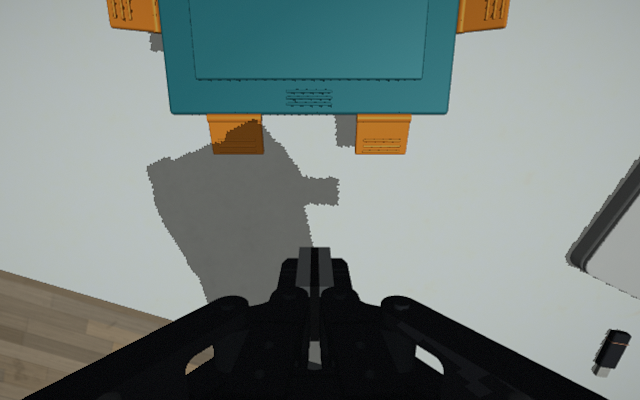

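```bash
cat > proj.py <<'E'
from h import *
f=bot.grab_frame("wrist")
def pr(loc,c=(.5635,.2148),w=.343):
    C,S=np.cos(w),np.sin(w);p=[c[0]+C*loc[0]-S*loc[1],c[1]+S*loc[0]+C*loc[1],loc[2],1]
    q=f["K"]@(np.linalg.inv(f["pose"])@p)[:3];return (q[:2]/q[2]).round(1)
print("lid corners",pr((-.068,.093,.068)),pr((-.068,-.093,.068)))
for n,a in(("raised",.593),("down",-.257)):
    z=.068+.026*np.sin(a);r=.026*np.cos(a)
    for t,cs in(("FL",[(-.068-r,.068),(-.068-r,.032)]),("FR",[(-.068-r,-.032),(-.068-r,-.068)]),("L",[(-.018,.093+r),(.018,.093+r)]),("R",[(-.018,-.093-r),(.018,-.093-r)])):
        print(n,t,[pr((*q,z)).tolist() for q in cs])
E
python3 proj.py
```

```text
lid corners [170.7 117.5] [451.8 117.6]
raised FL [[204.7, 153.2], [261.0, 153.2]]
raised FR [[361.3, 153.2], [417.6, 153.2]]
raised L [[113.7, 29.9], [103.2, -41.8]]
raised R [[508.0, 30.0], [518.2, -41.7]]
down FL [[214.3, 154.1], [265.7, 154.1]]
down FR [[357.1, 154.1], [408.5, 154.1]]
down L [[126.5, 36.6], [117.6, -27.9]]
down R [[495.8, 36.7], [504.4, -27.8]]
```

Run:
```python
import cv2,numpy as np
a=cv2.imread("pics/w3.png")[90:165,195:425];b=cv2.imread("pics/w2.png")[70:135,195:425]
cv2.imwrite("pics/c1.png",cv2.resize(np.vstack([a,b]),None,fx=3.4,fy=3.4,interpolation=cv2.INTER_CUBIC))
```

```text
(no output)
```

View pics/c1.png

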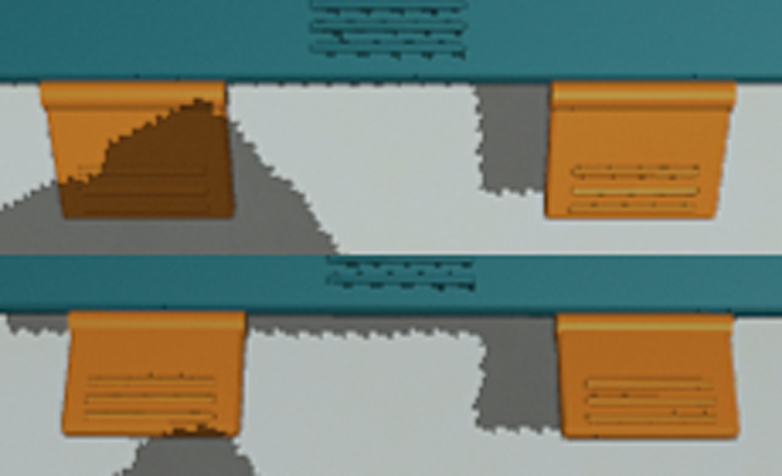

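Both front tabs have snapped: in the top strip of the crop their outer ends are narrower, while they were wider before pressing. Next is the left tab.

>>> carry_out --rows '[[[0.025,-0.03,0,0],[0.05,-0.06,0,0],[0.08,-0.09,0,0],[0.105,-0.109,0.01,0],[0.128,-0.109,0.04,0],[0.128,-0.109,0.07,0],[0.128,-0.109,0.083,0],[0.128,-0.109,0.09,0],[0.128,-0.109,0.096,0],[0.128,-0.109,0.1,0],[0.128,-0.109,0.1,0],[0.128,-0.109,0.07,0]]]'

```text
clock: 10.4
position: [0.524, 0.316, 0.0899]
tool_rot: [3.14, 0.004, 0.345]
force: [-0.9, 0.2, -0.4]
grip_width: 0.0001
finger_force: 0.0
```

>>> carry_out --rows '[[[0,0.01,-0.03,0],[0,0.05,-0.04,0],[0,0.09,-0.04,0],[0,0.13,-0.04,0],[0,0.17,-0.04,0],[0,0.2,-0.04,0],[0,0.216,-0.03,0],[0,0.216,0,0],[0,0.216,0.013,0],[0,0.216,0.02,0],[0,0.216,0.026,0],[0,0.216,0.03,0]]]'

```text
clock: 11.4
position: [0.5989, 0.1149, 0.0635]
tool_rot: [3.141, -0.001, 0.345]
force: [-27.0, -7.7, 86.4]
grip_width: 0.0003
finger_force: 41.3
```

>>> carry_out --rows '[[[0,0,0,0],[0,0,-0.03,0],[-0.03,-0.02,-0.07,0],[-0.07,-0.06,-0.1,0],[-0.11,-0.1,-0.1,0],[-0.15,-0.108,-0.12,0],[-0.15,-0.108,-0.13,0],[-0.15,-0.108,-0.13,0]]]'

```text
clock: 12.07
position: [0.4169, 0.1669, 0.1943]
tool_rot: [3.141, -0.002, 0.349]
force: [2.8, 0.8, 1.2]
grip_width: 0.0
finger_force: 0.0
```

Run:
```python
from h import *
f=bot.grab_frame("wrist");cv2.imwrite("pics/w4.png",cv2.resize(f["pixels"][:200,60:580],(780,300),interpolation=cv2.INTER_CUBIC)[:,:,::-1]);s=bot.observe();print(s["clock"],s["position"],s["tool_rot"])
```

```text
12.1167 [0.41854231 0.16666    0.19426228] [ 3.14086549 -0.00329433  0.34865878]
```

View pics/w4.png

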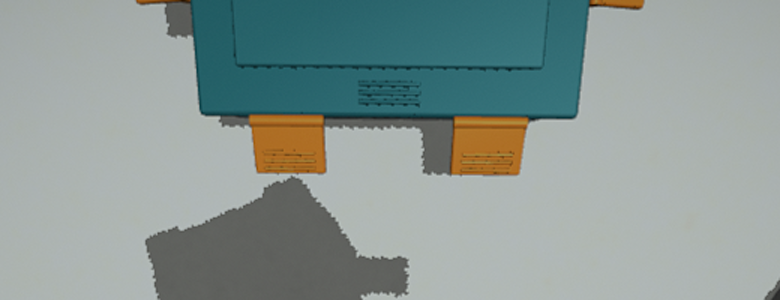

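>>> carry_out --rows '[[[0.02,0,-0.04,0],[0.04,0,-0.08,0],[0.05,0,-0.1,0],[0.05,0,-0.1,0],[0.05,0,-0.1,0]]]'

```text
clock: 12.53
position: [0.4692, 0.1824, 0.2924]
tool_rot: [-3.141, -0.003, 0.345]
force: [-0.2, -0.9, -1.0]
grip_width: -0.0002
finger_force: 0.0
```

```bash
python3 - <<'E'
from h import *
f=bot.grab_frame("wrist");cv2.imwrite("pics/w5.png",cv2.resize(f["pixels"][:160,140:500],(792,352),interpolation=cv2.INTER_CUBIC)[:,:,::-1]);s=bot.observe();print(s["clock"],s["position"])
E
python3 proj.py
```

```text
12.5833 [0.46824709 0.18184026 0.29120045]
lid corners [225.3 139.3] [403.7 139.8]
raised FL [[247.7, 162.2], [283.1, 162.3]]
raised FR [[345.8, 162.5], [381.1, 162.6]]
raised L [[195.5, 88.2], [191.9, 47.6]]
raised R [[433.7, 88.9], [437.5, 48.3]]
down FL [[251.5, 162.3], [284.8, 162.4]]
down FR [[344.0, 162.5], [377.3, 162.6]]
down L [[198.8, 89.0], [195.6, 50.8]]
down R [[430.4, 89.7], [433.9, 51.5]]
```

View pics/w5.png

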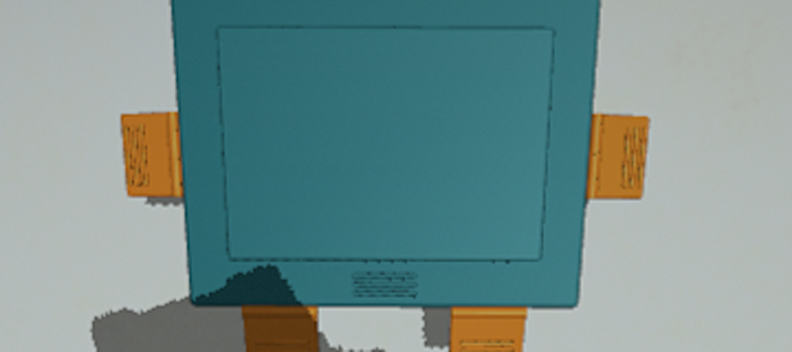

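All four tabs are down. The left and right outer edges measure about 37–38 px, against 38 predicted for down and 41 for raised, and their hinge ridges are visible like those on the front tabs.

```bash
python3 -c "
from workcell import bot
print(bot.job_done())"
```

```text
the job is handed in; nothing more can be done
None
```

The lid is shut and all four tabs look snapped down in the wrist camera pictures; I handed the job in at about 12.6 s of the 54 s allowed, though pressing the right tab against its stop peaked at about 86 N on the wrist (limit 120 N).

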